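# Snap the pinch cap onto the microscope's camera adapter

## Task

Put the dust cap with the two upright sprung tabs on the microscope's camera adapter: pick it up with the tabs pinched together, feel its plug into the open ring, press it gently down against the sprung seat and let the tabs spring out, so that it stays caught, level, under the ring's lip. The ring is delicate, so do not lean on it, and leave the other cap, the tub and the eyepiece where they are.

Things in the scene. Friction and masses are not known exactly. Their poses are not given: they have to be found in the camera images.
- cap_grip (a point): Sprung dust cap, grey plastic, 70 g, lying tabs up. Point on its axis midway between the two upright tabs, 37 mm above its underside, 21 mm above the flange's top, 7 mm below the tabs' tops. z up; y runs through both tabs. Tabs: 20 mm wide, 4 thick, 28 tall, outer faces 40 mm apart free, 30 mm fully pinched. Grasp them along y with the fingertips kept above the flange.
- cap: The same cap as a whole, same axes; origin at the centre of its underside. From there up: a round plug 45.6 mm in diameter and 12 mm high (its lowest 2.4 mm taper to 43.2 mm), then a flange 60 mm in diameter and 4 mm thick, then the tabs.
- tab_l (a joint): How far the tab on the cap's +y side is pushed in, m: 0 free, 0.005 fully pinched. A spring pushes it out: 5 N to start it, 8 N to reach its stop, where the cap is held firmly.
- tab_r (a joint): The same for the tab on the cap's -y side.
- cap_catch (a point): Point on the cap's axis 4.7 mm above its underside, the height of the catches. Each tab carries a square catch (10 mm wide, 3 mm thick, 3.2 to 6.2 mm above the underside) that reaches out to 27 mm from the axis when free and lies wholly inside the plug when pinched. Unpinched, the cap does not go into the ring.
- port: Camera adapter: a fixed stand with a round white base 110 mm in diameter, a column, and a black plate 92 mm in diameter that carries an open ring (66 mm outside, aluminium lip). Origin on the stand's axis at the bench.
- port_rim (a point): Point on the stand's axis at the height of the ring's rim, 90 mm above the bench; z up. The ring is clamped off centre: its own centre is 4 mm from this point, horizontally, in a direction that differs each time and is not reported, so it must be seen or felt for. The ring's lip has a bore of 48 mm and is 4 mm thick; below it the ring widens to 59 mm.
- port_seat (a point): Point on the stand's axis 8 mm below the rim: height of the sprung seat in the ring, a flat disc 38 mm wide. It yields at 1.5 N, then 1 N per mm; after 4 mm (5.5 N) the cap's flange rests on the rim. The catches pass below the lip after 2.2 mm (3.7 N). Let go there, they spring out and the seat lifts the cap against the lip: flange 1.8 mm above the rim, cap_grip 26.8 mm above port_rim.
- plain_cap: A plain grey cap without tabs, 54 mm in diameter, 14 mm high; to be left alone. Origin at the centre of its underside.
- tub: A small open white plastic tub, 68 mm in diameter, 45 mm high; to be left alone. Origin at the centre of its underside.
- eyepiece: A black eyepiece standing on the bench, 40 mm in diameter, 66 mm high; to be left alone. Origin at the centre of its underside.
Mind the look-alikes: they are no part of the job. Leave any blue, green or purple look-alike of the cap alone.

How it is judged:
By the outcome, as a careful person would: the job done as asked, in the order asked, and still so for the second after the job is handed in, with the robot touching nothing.
It also fails if it takes over 64 s, if anything falls off the work surface, if the arm or the gripper's body presses on something with over 40 N, if the wrist force passes 120 N, or if a joint passes its speed limit or range.

## Robot

A 7-joint arm with a two-finger parallel gripper is mounted at the origin on the work surface. World frame = base frame: x ahead of the robot, y to its left, z up, the work surface at z = 0. Lengths are in m, angles in rad, forces in N, time in s.
With the tool pointing down it reaches from about 0.425 to 0.875 m from the base axis. Payload 4.7 kg.
Tool frame: the origin (TCP) lies midway between the tips of the shut fingers; the grasp point (between the pads) lies ctrl.grasp_offset behind it (ctrl.grasp_offset is the distance from the TCP to the grasp point, in m); z points along the fingers, y is the line along which they close (so a half turn about z gives the same grasp; the last joint's range is limited). The gripper opens to 87 mm and grips with 3 to 60 N. Pads are 19 mm wide; open, the fingers measure 117 mm over their backs; the gripper's body (75 mm by 190 mm) begins 51 mm behind the grasp point.
Start: joints at [1.132, 0.321, -0.07, 1.45, 0.023, 1.371, -0.057], TCP at [0.284, -0.585, 0.199] pointing down, gripper open.
Joint ranges: [-2.86, 2.86], [-0.3, 2.09], [-1.38, 1.24], [0.06, 2.45], [-1.56, 4.7], [0.09, 2.05], [-2.69, 2.69]. Speed limits (rad/s): [2.57, 2.57, 3.14, 3.14, 3.14, 3.14, 3.14].

## Interface

Orientations are given as a rotation vector (axis times angle).
In Python, from bench import ctrl gives the robot as it stands. The module is installed in compiled form; this text tells all that it offers.
- The arm moves only by the tool jog_arm, never from a script. Its argument "moves" is one flat list of numbers, 7 for each row, row after row: the shift along the tool's x, y, z in units of 30 cm (1.0 is 30 cm), then the turn, a rotation vector about the tool's x, y, z in units of 60 degrees (1.0 is 60 degrees), then the gripper's target within -1 to 1 (fully open at 1, half-way at 0, shut at -1). In form: [x, y, z, wx, wy, wz, fingers, x, y, z, wx, wy, wz, fingers, ...]. A call has exactly 8 rows; each row is the pose to reach, as a shift and turn from the pose commanded when the call began, along the tool's axes at that moment; what a row does not reach only later rows make up. A row lasts 1/8 s, in which the tool goes at most 62.5 mm and 10.7 degrees, less where a joint would pass 70% of its speed; a pose out of reach is approached as far as the arm can. A call with a number of a shift or a turn outside -1 to 1 is refused whole. A call with a gripper value outside its range is refused whole. The fingers move at their own pace and stop on an object; "newtons" is the grip in N (left out, the last holds). Time passes only in rows, so rows that repeat a pose let the fingers close, or fill a call up. It gives the time, the measured TCP pose, the force, the opening and the grip force at its end, in the units of the state.
- ctrl.get_state(): the state, without advancing time (a new reading comes with each control period).
- ctrl.get_image(name): name is "scene" or "top"; returns a dict with "pixels" (384x512x3 uint8, red, green, blue), "fx", "fy", "cx", "cy" (pixels), "xyz" and "rotation" of the camera in the world. Camera axes: x right, y up, looking along -z (the intrinsics and any distortion apply to the point x, -y, -z); pixel columns grow to the right and rows downward; lengths in m; the calibration is good to about 2 mm. A picture is of the moment at which its call begins. There is no depth.
- ctrl.close_job(): hands the job in; it is judged then, once.
The state is a dict: "time": time; "joint_positions": joint angles; "qd": joint speeds; "joint_torque": joint torques, N m; "position": TCP position; "tool_rot": TCP orientation; "ft_force": force on the tool from outside, world axes, zero at the start; "torque": the same for the moment, N m; "grip_width": opening from 0.0 (shut) to 1.0 (fully open); "grip_force": force on a finger pad.
Only numpy, scipy, OpenCV 4.12 (cv2) and the standard library are available. Lean on these libraries where they do the work, as an engineer would, in place of code of your own. Each camera call takes 0.05 s, during which the arm holds its last target. There are 200 camera calls.

## Working session

There is one attempt and no reset: what is moved stays moved. The work goes in short steps, Python scripts to look and compute and a tool call to move; the robot and the scene stay as the last step left them, time stands still between calls to the robot, and variables do not carry over. Pictures are saved under pics/ and viewed, at most 10 in all, crops included, and the job is handed in when it is done.

Besides the shell and the picture viewer there is one more tool, called by a JSON object that holds its "fn" and its "kwargs". jog_arm: Moves the arm, as the interface text tells. Its arguments: {"type":"object","properties":{"moves":{"type":"array"},"newtons":{"type":"number"}},"required":["moves"]}

```bash
mkdir -p pics
python3 - <<'E'
from bench import ctrl
import cv2,numpy as np
print(ctrl.get_state(), ctrl.grasp_offset)
for n in("scene","top"):
    d=ctrl.get_image(n); print(n,{k:v for k,v in d.items() if k!="pixels"})
    cv2.imwrite(f"pics/{n}0.png",d["pixels"][:,:,::-1])
E
```

```text
{'time': 0.0, 'joint_positions': array([ 1.13213466,  0.32186023, -0.07009014,  1.451658  ,  0.02261626,
        1.37080369, -0.05692623]), 'qd': array([ 0.00114465,  0.0009874 ,  0.00065439,  0.00044047,  0.00026217,
       -0.00097321,  0.00154352]), 'joint_torque': array([-1.63025234e-04, -4.91294861e+01, -4.04138686e-01, -3.12529492e+01,
       -6.39822450e-02,  4.37844114e-02,  1.39444119e-04]), 'position': array([ 0.28403245, -0.58399556,  0.19764597]), 'tool_rot': array([-3.05961409e+00, -7.04737750e-01,  8.54081495e-04]), 'ft_force': array([0.09078318, 0.12610292, 0.24303339]), 'torque': array([ 0.00901581,  0.03755801, -0.01378465]), 'grip_force': 0.0, 'grip_width': 0.9984235564747507} 0.0187
scene {'fx': 365.97430901561404, 'fy': 365.97430901561404, 'cx': 263.3444642621163, 'cy': 189.07395788932962, 'xyz': array([ 0.9131615 , -0.50769637,  0.63114435]), 'rotation': array([0.81412926, 0.23221438, 0.57244104])}
top {'fx': 405.3649065248229, 'fy': 405.3649065248229, 'cx': 256.8786987938286, 'cy': 196.387486523616, 'xyz': array([ 0.50300549, -0.01892956,  0.94284233]), 'rotation': array([ 0.08780942, -0.05617123, -1.59513756])}
```

View pics/scene0.png

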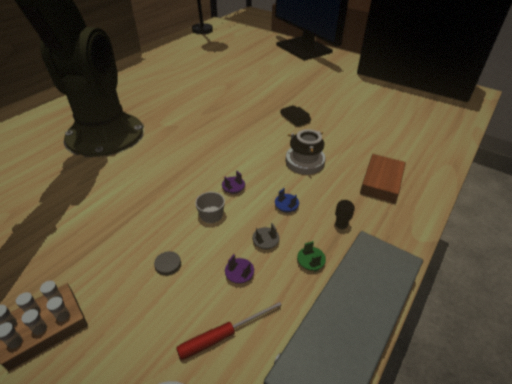

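View pics/top0.png

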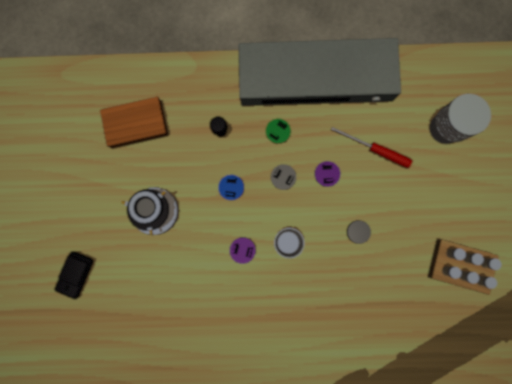

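The scene view has the grey tabbed cap at about (266,238) and the port at (306,150). In the top view the cap is at (283,177), the port ring at (147,207) and the plain cap at (359,232).

```bash
cat > h.py <<'E'
import numpy as np,cv2
from scipy.spatial.transform import Rotation as R
from bench import ctrl
def ray(d,u,v):
    return R.from_rotvec(d["rotation"]).apply([(u-d["cx"])/d["fx"],-(v-d["cy"])/d["fy"],-1.])
def plane(d,u,v,z):
    r=ray(d,u,v); return d["xyz"]+r*(z-d["xyz"][2])/r[2]
def proj(d,p):
    q=R.from_rotvec(d["rotation"]).inv().apply(np.array(p)-d["xyz"])
    return d["cx"]+d["fx"]*q[0]/-q[2], d["cy"]-d["fy"]*q[1]/-q[2]
def crop(d,u,v,h,s):
    c=d["pixels"][v-h:v+h,u-h:u+h,::-1]
    return cv2.resize(c,None,fx=s,fy=s,interpolation=cv2.INTER_CUBIC)
E
python3 - <<'E'
from h import *
t=ctrl.get_image("top"); s=ctrl.get_image("scene")
a=np.hstack([crop(t,283,177,20,10),crop(t,150,208,32,6.25)]); b=np.hstack([crop(s,266,238,20,10),crop(s,306,148,25,8)])
im=np.vstack([cv2.resize(a,(800,400)),cv2.resize(b,(600,300))]) if 0 else None
o=np.vstack([np.hstack([cv2.resize(x,(300,300)) for x in (crop(t,283,177,20,10),crop(t,150,208,32,8))]),np.hstack([cv2.resize(x,(300,300)) for x in (crop(s,266,238,20,10),crop(s,306,148,25,8))])])
o=cv2.convertScaleAbs(o,alpha=1.7)
cv2.imwrite("pics/c1.png",o)
print(plane(t,283,177,.016),plane(s,266,240,.016),plane(t,147,207,.09),plane(s,308,138,.09))
E
```

```text
[ 0.63137608 -0.06262528  0.016     ] [ 0.63773601 -0.07347557  0.016     ] [0.56495466 0.23073931 0.09      ] [0.5678418  0.22260298 0.09      ]
```

View pics/c1.png

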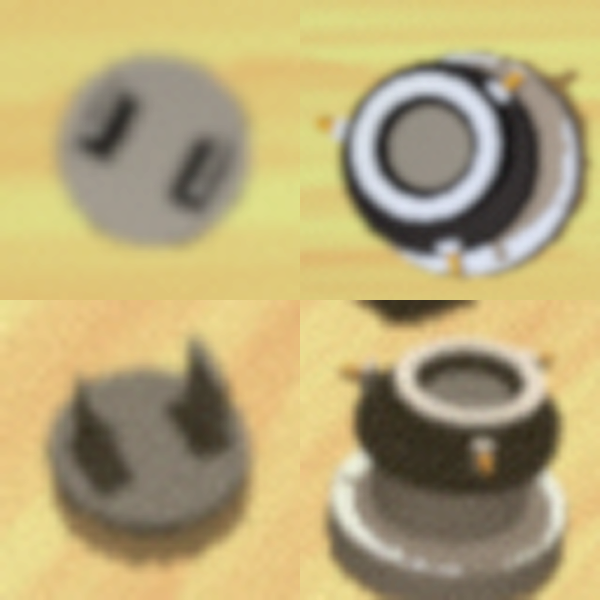

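The crops show the cap's tabs lying diagonally, from upper left to lower right in the top view. The ring is clearly visible inside its white lip. Next I'll fit ellipses.

```bash
cat > m1.py <<'E'
from h import *
def seg(d,u,v,h,fn,k=8):
    c=d["pixels"][v-h:v+h,u-h:u+h]
    c=cv2.resize(c,None,fx=k,fy=k,interpolation=cv2.INTER_CUBIC)
    hsv=cv2.cvtColor(c,cv2.COLOR_RGB2HSV)
    m=fn(hsv[...,1].astype(int),hsv[...,2].astype(int)).astype(np.uint8)
    cs,_=cv2.findContours(m,cv2.RETR_EXTERNAL,cv2.CHAIN_APPROX_NONE)
    cs=sorted(cs,key=cv2.contourArea,reverse=True)
    f=lambda p:((np.array(p)+.5)/k-.5+[u-h,v-h])
    return [(f(c.reshape(-1,2)),cv2.contourArea(c)/k/k) for c in cs[:4]],f,hsv
def fit(d,pts,z):
    P=np.array([plane(d,*p,z)[:2] for p in pts]).astype(np.float32)
    return cv2.fitEllipse(cv2.convexHull(P))
E
python3 - <<'E'
from m1 import *
t=ctrl.get_image("top"); s=ctrl.get_image("scene")
for n,d,u,v in (("top",t,283,177),("scene",s,266,240)):
    cs,f,hsv=seg(d,u,v,20,lambda S,V:S<70)
    print(n,"flange",fit(d,cs[0][0],.014),cs[0][1])
    for th in(45,60,70,80):
        cs,f,_=seg(d,u,v,20,lambda S,V:(V<th))
        print(th,[(c.mean(0).round(1),round(a,1)) for c,a in cs])
for n,d,u,v in (("top",t,147,207),("scene",s,308,138)):
    for th in (110,130,150):
        cs,f,hsv=seg(d,u,v,22,lambda S,V:(V>th)&(S<75))
        for c,a in cs[:2]: print(n,th,fit(d,c,.09),a,c.mean(0))
print([int(x) for x in hsv[:,176,2][::8]])
E
```

```text
top flange ((0.6325399279594421, -0.06289154291152954), (0.05778026208281517, 0.058361854404211044), 92.410888671875) 487.2578125
45 [(array([277.6, 173.7]), 15.2), (array([287.9, 179.6]), 7.6)]
60 [(array([277.4, 173.7]), 28.4), (array([288.3, 180. ]), 23.8)]
70 [(array([289. , 179.8]), 48.7), (array([277.3, 173.5]), 40.9)]
80 [(array([289.2, 179.7]), 66.3), (array([277.1, 173.2]), 63.7)]
scene flange ((0.6313751339912415, -0.06659109890460968), (0.05661727860569954, 0.05944138020277023), 46.74436950683594) 327.9375
45 [(array([272.3, 232.8]), 37.5), (array([258.4, 237.7]), 34.0)]
60 [(array([272.4, 232.6]), 64.4), (array([258.4, 237.3]), 61.2), (array([265.3, 248. ]), 9.3), (array([255.5, 244.5]), 0.7)]
70 [(array([272.3, 232.7]), 82.8), (array([258.6, 237.3]), 82.0), (array([265.3, 246.4]), 60.3)]
80 [(array([266. , 238.2]), 490.1)]
top 110 ((0.5657391548156738, 0.23659329116344452), (0.06457599997520447, 0.06469621509313583), 33.423954010009766) 716.390625 [144.25327988 206.72376093]
top 110 ((0.5228203535079956, 0.19159014523029327), (0.01092264149338007, 0.021608231589198112), 
[... 475 characters left out ...]
21166992188) 268.78125 [309.19148936 135.50531915]
scene 110 ((0.563715398311615, 0.13439500331878662), (0.017318537458777428, 0.049978792667388916), 27.734281539916992) 42.5234375 [288.43106223 154.02655579]
scene 130 ((0.5568316578865051, 0.24313797056674957), (0.04096416011452675, 0.06354598701000214), 136.45489501953125) 24.0 [307.84405048 130.76802885]
scene 130 ((0.6355797052383423, 0.17820940911769867), (0.007659209426492453, 0.03390754014253616), 31.966575622558594) 12.5625 [323.41549296 155.54489437]
[33, 33, 34, 34, 33, 35, 39, 55, 88, 121, 135, 135, 136, 136, 127, 99, 64, 42, 42, 57, 71, 76, 76, 77, 85, 105, 120, 109, 73, 44, 33, 33, 34, 32, 34, 36, 34, 33, 32, 39, 55, 65, 64, 63]
```

```bash
cat > go.py <<'E'
from h import *
def need(p,ydir=None):
    st=ctrl.get_state(); M=R.from_rotvec(st["tool_rot"])
    print("t %.2f"%st["time"],"pos",st["position"].round(4),"F",st["ft_force"].round(2),"T",st["torque"].round(3),"q",st["joint_positions"].round(2),"gw",round(st["grip_width"],4),"gf",round(st["grip_force"],1))
    print("tool axes",M.as_matrix().round(4).tolist())
    print("shift units",(M.inv().apply(np.array(p)-st["position"])/.3).round(4))
    if ydir is not None:
        y=np.array([*ydir,0.]); y/=np.linalg.norm(y)
        if y@M.as_matrix()[:,1]<0: y=-y
        z=np.array([0,0,-1.]); x=np.cross(y,z)
        T=R.from_matrix(np.array([x,y,z]).T)
        print("turn units",((M.inv()*T).as_rotvec()/np.deg2rad(60)).round(4))
E
python3 - <<'E'
from go import *
t=ctrl.get_image("top"); s=ctrl.get_image("scene")
for d,a,b in((t,(277.3,173.6),(288.6,179.8)),(s,(258.4,237.5),(272.3,232.7))):
    A,B=plane(d,*a,.03),plane(d,*b,.03); D=(B-A)[:2]; D*=np.sign(D[1]); print(A,B,np.linalg.norm(D),np.rad2deg(np.arctan2(D[1],D[0])),(A+B)/2)
a=np.deg2rad(61.); need((.632,-.0645,.15),(np.cos(a),np.sin(a)))
E
```

```text
[ 0.63757799 -0.04927777  0.03      ] [ 0.62268947 -0.07444294  0.03      ] 0.029239591297275387 59.39009754944255 [ 0.63013373 -0.06186036  0.03      ]
[ 0.62691259 -0.08703162  0.03      ] [ 0.64371663 -0.05860184  0.03      ] 0.033024665100208406 59.4138724014334 [ 0.63531461 -0.07281673  0.03      ]
t 0.40 pos [ 0.2843 -0.5845  0.1987] F [ 0.49 -0.07  0.1 ] T [-0.026  0.007 -0.011] q [ 1.13  0.32 -0.07  1.45  0.02  1.37 -0.06] gw 1.0 gf 0.0
tool axes [[0.8992, 0.4375, -0.0001], [0.4375, -0.8992, 0.0001], [-0.0, -0.0001, -1.0]]
shift units [ 1.8004 -1.0515  0.1623]
turn units [-1.000e-04  1.000e-04  9.157e-01]
```

{"fn": "jog_arm", "kwargs": {"moves": [0.1,-0.06,0,0,0,0.05,1,0.22,-0.13,0,0,0,0.11,1,0.35,-0.2,0,0,0,0.18,1,0.48,-0.28,0,0,0,0.25,1,0.6,-0.35,0,0,0,0.32,1,0.72,-0.42,0,0,0,0.38,1,0.83,-0.48,0,0,0,0.44,1,0.9,-0.52,0,0,0,0.47,1], "newtons": 20}}

```text
time: 1.4
position: [0.4603, -0.324, 0.199]
tool_rot: [-3.141, 0.06, -0.001]
ft_force: [0.5, -0.6, -0.1]
grip_width: 1.0
grip_force: 0.0
```

Run:
```python
from go import *
a=np.deg2rad(59.4); need((.632,-.0645,.10),(np.cos(a),np.sin(a)))
```

```text
t 1.40 pos [ 0.4603 -0.324   0.199 ] F [ 0.46 -0.59 -0.13] T [ 0.007  0.106 -0.048] q [ 0.77  0.15 -0.22  1.67  0.03  1.33 -1.07] gw 1.0001 gf 0.0
tool axes [[0.9993, -0.0382, 0.0006], [-0.0382, -0.9993, 0.0001], [0.0006, -0.0001, -1.0]]
shift units [ 0.5388 -0.8861  0.3304]
turn units [-3.000e-04 -6.000e-04  4.736e-01]
```

{"fn": "jog_arm", "kwargs": {"moves": [0.06,-0.1,0,0,0,0.05,1,0.13,-0.21,0,0,0,0.11,1,0.21,-0.34,0,0,0,0.18,1,0.29,-0.47,0,0,0,0.25,1,0.37,-0.6,0,0,0,0.32,1,0.44,-0.72,0,0,0,0.39,1,0.5,-0.82,0.05,0,0,0.44,1,0.539,-0.886,0.12,0,0,0.474,1]}}

```text
time: 2.4
position: [0.6323, -0.0646, 0.1631]
tool_rot: [-3.029, 0.83, -0.003]
ft_force: [-0.0, -0.8, -0.7]
grip_width: 0.999
grip_force: 0.0
```

Run:
```python
from go import *
a=np.deg2rad(59.4); need((.632,-.0645,.075),(np.cos(a),np.sin(a)))
d=ctrl.get_image("scene"); t=ctrl.get_image("top")
o=np.hstack([cv2.resize(d["pixels"][140:280,180:350,::-1],(400,330)),cv2.resize(t["pixels"][110:250,190:360,::-1],(400,330))])
cv2.imwrite("pics/a2.png",cv2.convertScaleAbs(o,alpha=1.7))
```

```text
t 2.40 pos [ 0.6323 -0.0646  0.1631] F [-0.05 -0.81 -0.72] T [ 0.044  0.004 -0.001] q [ 0.36  0.33 -0.37  1.53  0.12  1.3  -2.13] gw 0.9989 gf 0.0
tool axes [[0.8603, -0.5098, 0.0021], [-0.5098, -0.8603, 0.0005], [0.0015, -0.0015, -1.0]]
shift units [-0.0016  0.0007  0.2936]
turn units [-0.0014 -0.0015 -0.0008]
```

View pics/a2.png

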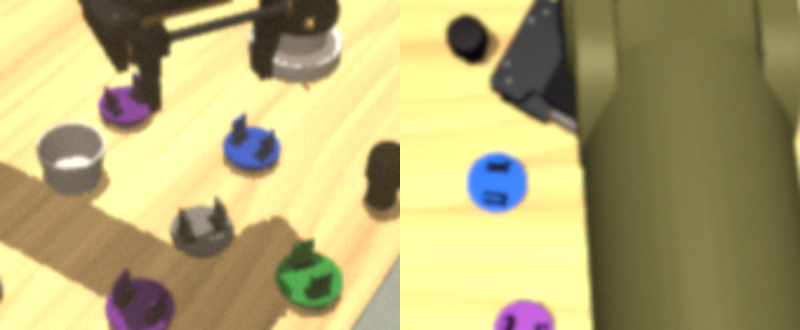

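The scene view shows the open gripper centred over the grey cap, with the tabs facing the fingers. I'll descend.

{"fn": "jog_arm", "kwargs": {"moves": [0,0,0.1,0,0,0,1,0,0,0.2,0,0,0,1,0,0,0.3,0,0,0,1,0,0,0.38,0,0,0,1,0,0,0.43,0,0,0,1,-0.001,0,0.46,-0.001,-0.001,0,1,-0.001,0,0.472,-0.001,-0.001,0,1,-0.001,0,0.472,-0.001,-0.001,0,1]}}

```text
time: 3.5
position: [0.6311, -0.0668, 0.0217]
tool_rot: [3.029, -0.831, -0.001]
ft_force: [-0.7, 0.0, 1.6]
grip_width: 1.001
grip_force: 0.0
```

Run:
```python
from go import *
a=np.deg2rad(59.4); need((.632,-.0645,.021),(np.cos(a),np.sin(a)))
d=ctrl.get_image("scene")
cv2.imwrite("pics/a3.png",cv2.convertScaleAbs(crop(d,266,232,40,7),alpha=1.7))
```

```text
t 3.50 pos [ 0.6311 -0.0668  0.0217] F [-0.69  0.01  1.56] T [0.059 0.045 0.014] q [ 0.34  0.45 -0.35  1.67  0.17  1.05 -2.17] gw 1.0008 gf 0.0
tool axes [[0.8599, -0.5104, -0.0006], [-0.5104, -0.8599, -0.0006], [-0.0002, 0.0008, -1.0]]
shift units [-0.0013 -0.0083  0.0023]
turn units [ 0.0008  0.0002 -0.0016]
```

View pics/a3.png

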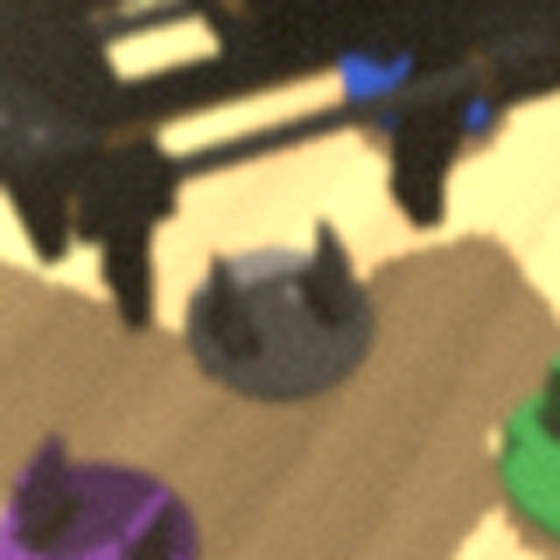

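Run:
```python
from go import *
d=ctrl.get_image("scene"); st=ctrl.get_state()
f=lambda p:((np.array(proj(d,p))-[226,192])*7).round(0)
M=R.from_rotvec(st["tool_rot"]).as_matrix(); P=st["position"]
print("tcp",f(P),"tips",[f(P+s*.0435*M[:,1]+w*.0095*M[:,0]) for s in(1,-1) for w in (-1,1)],"backs",[f(P+s*.0585*M[:,1]+w*.0095*M[:,0]) for s in(1,-1) for w in (-1,1)])
print("cap flange top",f((.632,-.0645,.016)),"tabtops",[f(np.array((.632,-.0645,.044))+s*.018*M[:,1]) for s in(1,-1)])
for c in((137,322),(430,225),(283,271)): print(plane(d,c[0]/7+226,c[1]/7+192,.0217))
```

```text
tcp [275. 301.] tips [array([135., 323.]), array([159., 367.]), array([386., 238.]), array([414., 279.])] backs [array([ 89., 338.]), array([113., 383.]), array([428., 223.]), array([456., 264.])]
cap flange top [281. 310.] tabtops [array([230., 268.]), array([336., 232.])]
[ 0.60117637 -0.09837704  0.0217    ]
[ 0.65383923 -0.01159089  0.0217    ]
[ 0.62627099 -0.05508146  0.0217    ]
```

The fingertips sit about 4 px higher in the image than predicted, so the tool is either a little high or slightly off along tool x. Closing lightly will show the alignment directly.

{"fn": "jog_arm", "kwargs": {"moves": [0,0,0,0,0,0,0.5,0,0,0,0,0,0,0.2,0,0,0,0,0,0,0,0,0,0,0,0,0,0,0,0,0,0,0,0,0,0,0,0,0,0,0,0,0,0,0,0,0,0,0,0,0,0,0,0,0,0], "newtons": 10}}

```text
time: 4.6
position: [0.6307, -0.0668, 0.0211]
tool_rot: [3.029, -0.831, -0.002]
ft_force: [-0.6, 0.4, 1.1]
grip_width: 0.5
grip_force: 0.0
```

Run:
```python
from go import *
a=np.deg2rad(59.4); need((.632,-.0645,.021),(np.cos(a),np.sin(a)))
d=ctrl.get_image("scene"); st=ctrl.get_state()
cv2.imwrite("pics/a4.png",cv2.convertScaleAbs(crop(d,266,232,24,12),alpha=2.5))
P=[]
for i in range(6): ctrl.get_image("top"); P.append(np.r_[ctrl.get_state()["position"],ctrl.get_state()["ft_force"]])
print(np.mean(P,0).round(4),np.std(P,0).round(4))
```

```text
t 4.60 pos [ 0.6307 -0.0668  0.0211] F [-0.61  0.39  1.11] T [0.116 0.028 0.034] q [ 0.34  0.45 -0.35  1.67  0.17  1.05 -2.17] gw 0.5003 gf 0.0
tool axes [[0.8599, -0.5105, -0.0015], [-0.5105, -0.8599, -0.0005], [-0.001, 0.0011, -1.0]]
shift units [-0.     -0.0088  0.0004]
turn units [ 0.0011  0.001  -0.0016]
[ 0.6307 -0.0668  0.0211 -0.1313  0.2894 -0.0381] [0.     0.     0.     0.5627 0.3853 0.44  ]
```

View pics/a4.png

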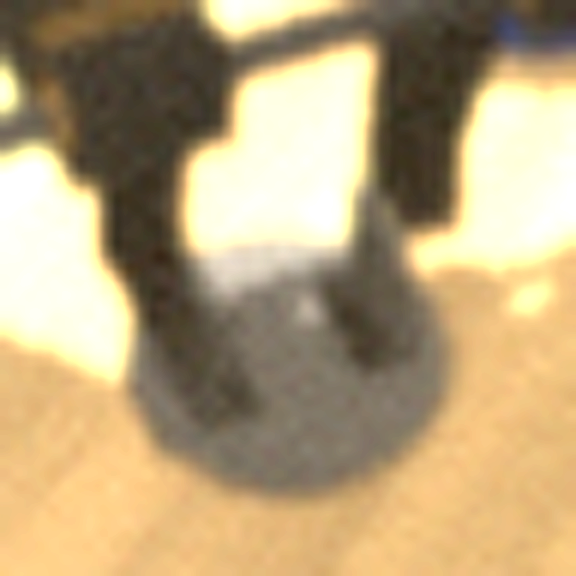

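The gripper straddles the tabs, and the tips ride up when open, as expected of a linkage gripper. I'll pinch now.

{"fn": "jog_arm", "kwargs": {"moves": [0,0,0,0,0,0,-0.1,0,0,0,0,0,0,-0.2,0,0,0,0,0,0,-0.3,0,0,0,0,0,0,-0.4,0,0,0,0,0,0,-0.5,0,0,0,0,0,0,-0.6,0,0,0,0,0,0,-0.7,0,0,0,0,0,0,-0.7], "newtons": 20}}

```text
time: 5.95
position: [0.6307, -0.0668, 0.0211]
tool_rot: [3.029, -0.831, -0.002]
ft_force: [-0.8, -1.2, -0.3]
grip_width: 0.157
grip_force: 0.0
```

Run:
```python
from go import *
need((.632,-.0645,.021))
d=ctrl.get_image("scene")
cv2.imwrite("pics/a5.png",cv2.convertScaleAbs(crop(d,266,232,24,12),alpha=2.5))
```

```text
t 5.95 pos [ 0.6307 -0.0668  0.0211] F [-0.84 -1.25 -0.33] T [0.035 0.051 0.07 ] q [ 0.34  0.45 -0.35  1.67  0.17  1.05 -2.17] gw 0.1566 gf 0.0
tool axes [[0.8599, -0.5105, -0.0015], [-0.5105, -0.8599, -0.0005], [-0.001, 0.0012, -1.0]]
shift units [-0.     -0.0088  0.0005]
```

View pics/a5.png

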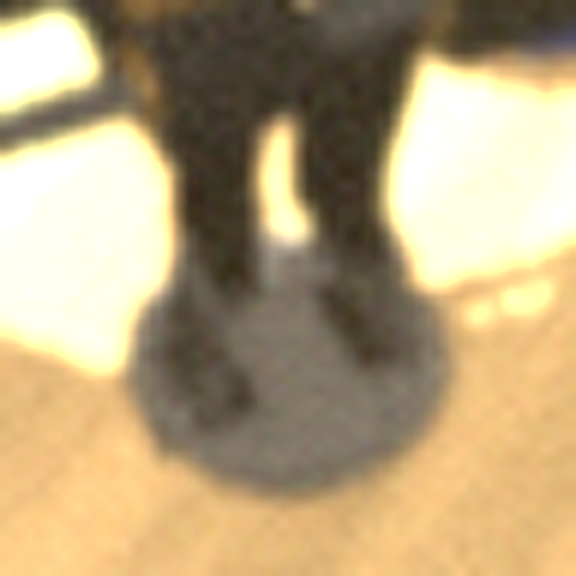

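The fingers closed to 13.6 mm without touching the tabs, so the tips must still be above them, although TCP z reads 0.021. I'll reopen to about 50 mm and go down in small, force-checked steps.

{"fn": "jog_arm", "kwargs": {"moves": [0,0,0,0,0,0,0.2,0,0,0,0,0,0,0.2,0,0,0,0,0,0,0.2,0,0,0,0,0,0,0.2,0,0,0.003,0,0,0,0.2,0,0,0.007,0,0,0,0.2,0,0,0.01,0,0,0,0.2,0,0,0.013,0,0,0,0.2]}}

```text
time: 7.0
position: [0.6306, -0.0668, 0.0171]
tool_rot: [3.029, -0.831, -0.002]
ft_force: [-0.7, 0.0, 0.3]
grip_width: 0.599
grip_force: 0.0
```

```bash
cat > tip.py <<'E'
from go import *
def tips(show=True):
    d=ctrl.get_image("scene")
    k=8;h=30;u,v=266,222
    c=cv2.resize(d["pixels"][v-h:v+h,u-h:u+h],None,fx=k,fy=k,interpolation=cv2.INTER_CUBIC)
    V=c.max(2); return d,V
E
python3 - <<'E'
from go import *
need((.632,-.0645,.021))
d=ctrl.get_image("scene"); V=d["pixels"].max(2)
for r in range(214,250): print(r," ".join("%3d"%x for x in V[r,246:290]))
E
```

```text
t 7.00 pos [ 0.6306 -0.0668  0.0171] F [-0.66  0.01  0.34] T [0.049 0.05  0.011] q [ 0.34  0.46 -0.35  1.67  0.18  1.04 -2.17] gw 0.5992 gf 0.0
tool axes [[0.8599, -0.5105, -0.0015], [-0.5105, -0.8599, -0.0004], [-0.0011, 0.0012, -1.0]]
shift units [ 0.0001 -0.0088 -0.013 ]
214  34  30  31  31  29  27  28  29  26  26  28  31  37  43  45  44  48  50  54  66  82  99 114 131 143 156 157 150 115  56  30  26  28  26  29  28  28  35  64  92  98  94  95  97
215  29  28  31  30  27  29  28  33  30  33  29  28  30  37  50  63  71  82  98 114 130 145 156 161 165 169 166 151 106  51  28  26  29  27  27  28  32  55  99 123 125 116 122 127
216  30  29  30  29  31  27  30  29  28  27  30  27  31  51  83 113 122 131 141 154 160 164 167 169 168 168 164 149  94  45  25  28  27  28  29  29  35  79 134 154 152 143 153 155
217  30  30  28  29  27  27  32  31  27  31  28  27  36  76 127 152 159 160 163 167 168 168 167 168 167 168 167 145  87  39  29  29  27  28  27  26  43  97 152 165 163 162 162 165
218  31  29  30  31  29  25  25  25  27  29  28  28  40  88 148 165 168 165 169 167 168 168 166 168 168 1
[... 4954 characters left out ...]
 100 103 104 105  98  88  81  73  61  55  51  53  54  50  52  53  49  52  52  52  53  52  56  61  68  76  91  94  96  99  98 101  98  97  96  95  94  95  94  91
247  98  97 101 103 104 104 105 103 103  99  97  89  79  67  56  53  52  51  50  50  51  52  54  49  54  60  64  72  83  92  94  96  99  98  98  98  98  95  92  94  95  95  92  89
248  98 101 102 103 103 103 105 103 102 103  99  95  91  84  72  66  63  57  51  52  52  53  55  60  66  74  77  82  90  97  98  98  99  99  97  94  96  93  94  95  93  93  93  93
249 100 104 103 106 106 105 106 102 101  99  95  96  93  92  89  85  80  74  71  69  68  72  72  79  83  84  83  87  91  98  98  98  99  98  98  95  97  94  92  97  95  91  91  91
```

{"fn": "jog_arm", "kwargs": {"moves": [0,0,0.002,0,0,0,0.2,0,0,0.004,0,0,0,0.2,0,0,0.006,0,0,0,0.2,0,0,0.008,0,0,0,0.2,0,0,0.01,0,0,0,0.2,0,0,0.01,0,0,0,0.2,0,0,0.01,0,0,0,0.2,0,0,0.01,0,0,0,0.2]}}

```text
time: 8.05
position: [0.6307, -0.0668, 0.0143]
tool_rot: [3.029, -0.831, -0.002]
ft_force: [-0.1, 0.3, -0.5]
grip_width: 0.597
grip_force: 0.0
```

Run:
```python
from go import *
F=[]
for i in range(8): d=ctrl.get_image("scene"); F.append(ctrl.get_state()["ft_force"])
need((.632,-.0645,.021)); print(np.mean(F,0))
```

```text
t 8.45 pos [ 0.6307 -0.0668  0.0142] F [0.51 0.65 0.99] T [0.085 0.014 0.009] q [ 0.34  0.46 -0.35  1.67  0.18  1.04 -2.17] gw 0.5964 gf 0.0
tool axes [[0.8599, -0.5105, -0.0015], [-0.5105, -0.8599, -0.0005], [-0.001, 0.0011, -1.0]]
shift units [-0.     -0.0088 -0.0226]
[ 0.06343817  0.04250436 -0.10301388]
```

{"fn": "jog_arm", "kwargs": {"moves": [0,0,0.005,0,0,0,0.2,0,0,0.01,0,0,0,0.2,0,0,0.015,0,0,0,0.2,0,0,0.02,0,0,0,0.1,0,0,0.02,0,0,0,0,0,0,0.02,0,0,0,-0.1,0,0,0.02,0,0,0,-0.2,0,0,0.02,0,0,0,-0.2], "newtons": 4}}

```text
time: 9.45
position: [0.6309, -0.0665, 0.0084]
tool_rot: [3.029, -0.831, -0.001]
ft_force: [-0.2, 0.3, -1.0]
grip_width: 0.457
grip_force: 4.0
```

Run:
```python
from go import *
d=ctrl.get_image("scene"); V=d["pixels"].max(2)
need((.632,-.0645,.021))
for r in range(216,244): print(r," ".join("%3d"%x for x in V[r,246:290]))
```

```text
t 9.50 pos [ 0.6309 -0.0665  0.0084] F [-0.26  0.79  1.35] T [ 0.217 -0.033  0.026] q [ 0.34  0.47 -0.35  1.68  0.18  1.03 -2.17] gw 0.4586 gf 4.0
tool axes [[0.86, -0.5104, -0.001], [-0.5104, -0.86, -0.0003], [-0.0007, 0.0007, -1.0]]
shift units [-0.0002 -0.0078 -0.042 ]
216  36  38  37  35  32  28  29  27  27  27  30  27  28  28  30  39  43  45  44  42  47  51  63  78  87  93  61  34  24  26  26  26  23  24  33  61 111 142 137 125 124 132 148 155
217  32  31  33  29  31  30  26  25  28  27  27  27  28  27  26  27  37  42  52  62  76  91 115 128 136 129  74  32  23  22  26  24  29  26  34  79 136 163 164 160 158 158 163 166
218  40  39  32  28  26  27  26  26  26  31  24  25  24  27  27  31  44  72  89 114 127 137 155 161 157 140  74  32  22  27  25  26  26  25  45  94 152 166 166 164 164 163 166 166
219  50  53  35  28  28  25  27  28  28  26  27  26  30  24  22  35  71 117 138 152 159 161 167 169 160 131  66  25  25  24  24  29  25  31  57 113 158 168 167 165 166 164 166 168
220  54  61  43  30  29  25  27  27  26  27  25  23  26  25  25  38  86 145 163 168 168 170 167 169 155 119
[... 3512 characters left out ...]
  95  85  62  51  46  43  37  36  36  34  33  36  45  50  50  50  50  53  52  51  53  52  52  50  53  52  52  56  69  90  95  96  96  98 101 102  97  97  96  94
241  95  94  98  97  94  87  68  54  52  50  43  35  35  37  31  31  41  48  54  48  51  52  50  54  53  49  51  50  55  51  53  57  74  93  97  96  98  96  98  99  96  94  96  93
242  98  96  97  96  97  90  75  57  52  49  43  39  35  33  34  35  45  51  53  52  53  52  52  50  53  49  52  52  53  51  54  68  84  95  98  96  98 100 100  98  97  95  92  93
243  96  95  96  98  97  98  86  66  54  51  46  43  38  38  41  46  47  52  52  52  52  49  51  51  53  53  50  52  50  51  58  72  87  97  97  99 100 100  99  95  96  93  93  94
```

Contact came at a 39.9 mm gap and 4 N, which is the tabs, held near their tops. So the true tips are well above the reported TCP. I'll reopen a little, go lower and feel for the flange.

{"fn": "jog_arm", "kwargs": {"moves": [0,0,0,0,0,0,0.12,0,0,0,0,0,0,0.12,0,0,0.007,0,0,0,0.12,0,0,0.013,0,0,0,0.12,0,0,0.02,0,0,0,0.12,0,0,0.027,0,0,0,0.12,0,0,0.027,0,0,0,0.12,0,0,0.027,0,0,0,0.12]}}

```text
time: 10.5
position: [0.6307, -0.0668, 0.0002]
tool_rot: [3.029, -0.831, -0.002]
ft_force: [-0.7, -1.6, -0.4]
grip_width: 0.562
grip_force: 0.0
```

```bash
cat > feel.py <<'E'
from go import *
F=[];T=[]
for i in range(8): d=ctrl.get_image("scene"); s=ctrl.get_state(); F.append(s["ft_force"]);T.append(s["torque"])
need((.632,-.0645,.021)); print("MEAN F",np.mean(F,0).round(2),"T",np.mean(T,0).round(3))
E
python3 feel.py
```

```text
t 10.90 pos [ 6.307e-01 -6.680e-02  2.000e-04] F [-0.08  0.22  0.48] T [ 0.092  0.026 -0.05 ] q [ 0.34  0.48 -0.35  1.68  0.18  1.02 -2.18] gw 0.5587 gf 0.0
tool axes [[0.8599, -0.5105, -0.0013], [-0.5105, -0.8599, -0.0005], [-0.0009, 0.0011, -1.0]]
shift units [-0.0002 -0.0088 -0.0693]
MEAN F [-0.07  0.09 -0.02] T [ 0.084  0.048 -0.011]
```

{"fn": "jog_arm", "kwargs": {"moves": [0,0,0.003,0,0,0,0.12,0,0,0.006,0,0,0,0.12,0,0,0.01,0,0,0,0.12,0,0,0.013,0,0,0,0.12,0,0,0.017,0,0,0,0.12,0,0,0.02,0,0,0,0.12,0,0,0.02,0,0,0,0.12,0,0,0.02,0,0,0,0.12]}}

```text
time: 11.9
position: [0.6307, -0.0668, -0.0058]
tool_rot: [3.029, -0.831, -0.002]
ft_force: [-0.1, -0.4, 0.7]
grip_width: 0.56
grip_force: 0.0
```

```bash
python3 feel.py
python3 - <<'E'
from go import *
d=ctrl.get_image("scene"); V=d["pixels"].max(2)
for r in range(222,244): print(r," ".join("%3d"%x for x in V[r,246:290]))
E
```

```text
t 12.30 pos [ 0.6306 -0.0668 -0.0058] F [-0.1  -0.76 -0.77] T [ 0.073  0.053 -0.021] q [ 0.34  0.48 -0.34  1.69  0.19  1.01 -2.18] gw 0.5551 gf 0.0
tool axes [[0.8599, -0.5105, -0.0014], [-0.5105, -0.8599, -0.0004], [-0.001, 0.0011, -1.0]]
shift units [-0.     -0.0087 -0.0895]
MEAN F [ 0.09 -0.4  -0.13] T [0.072 0.029 0.001]
222  33  35  31  30  26  28  24  27  25  28  28  26  28  35  41  42  45  46  54  67  81 100 116 129 135 141 135  98  47  25  25  24  26  26  24  32  70 128 160 167 167 169 171 171
223  29  31  24  27  25  29  25  26  25  27  28  27  24  32  42  53  65  80 101 117 134 146 155 154 133 121 119  81  38  26  25  26  25  26  26  43  86 141 163 170 169 170 170 172
224  30  29  28  27  27  27  28  28  26  20  27  30  24  36  60  96 116 134 147 158 162 167 166 153 111  82  78  55  31  27  24  25  25  24  29  57 111 153 168 169 170 168 170 168
225  35  29  28  28  25  24  28  27  28  25  26  24  28  46  92 138 156 159 162 168 171 167 170 151 103  62  51  44  29  25  26  24  27  26  35  73 129 163 168 169 169 170 167 165
226  43  28  31  27  27  27  26  27  25  26  27  26  
[... 2486 characters left out ...]
  64  41  27  22  28  27  30  31  33  40  32  34  45  50  49  51  50  50  48  53  51  51  46  50  53  50  53  57  68  90  98  97  98  94 100  97 100  96  97  94
241  93  96  97  93  80  51  29  27  27  29  30  32  32  35  30  33  41  47  52  52  49  51  50  50  52  50  52  52  50  51  54  58  77  93  97  97  98  99  99  99  98  96  95  94
242  95  96  98  94  88  69  39  27  30  31  36  36  32  35  34  36  45  48  52  51  50  50  55  49  51  50  54  53  51  50  55  64  83  93  96 100  97  99  98  95  95  96  91  91
243  98  97  96  95  95  80  56  36  33  39  44  41  39  38  43  44  46  49  53  53  50  52  50  53  51  52  53  52  50  52  59  71  91  98  98  97  98 100  97  98  96  93  94  92
```

No flange contact yet, and the fingertips now look a few mm above the flange (bottom at row 235, tab base at row 237.5). That is a good pinch height, so I'll go 2 mm lower and pinch.

{"fn": "jog_arm", "kwargs": {"moves": [0,0,0.004,0,0,0,0.12,0,0,0.007,0,0,0,0.12,0,0,0.007,0,0,0,0,0,0,0.007,0,0,0,-0.2,0,0,0.007,0,0,0,-0.4,0,0,0.007,0,0,0,-0.5,0,0,0.007,0,0,0,-0.6,0,0,0.007,0,0,0,-0.6], "newtons": 20}}

```text
time: 13.35
position: [0.6314, -0.0666, -0.0072]
tool_rot: [3.029, -0.831, 0.0]
ft_force: [-0.7, 0.9, 6.2]
grip_width: 0.337
grip_force: 20.0
```

```bash
python3 feel.py
```

```text
t 13.75 pos [ 0.6314 -0.0666 -0.0072] F [-0.52  0.33  7.23] T [0.321 0.098 0.003] q [ 0.34  0.48 -0.34  1.69  0.19  1.   -2.18] gw 0.3359 gf 20.0
tool axes [[0.8599, -0.5104, 0.0], [-0.5104, -0.8599, -0.0004], [0.0002, 0.0003, -1.0]]
shift units [-0.0018 -0.007  -0.0939]
MEAN F [-0.56  0.69  6.3 ] T [0.294 0.072 0.   ]
```

Pinched: the gap is 29 mm at 20 N. The tips press on the flange with about 6 N, though, so I'll regrip 3 mm higher to keep the fingertips clear of it.

{"fn": "jog_arm", "kwargs": {"moves": [0,0,0,0,0,0,0.05,0,0,0,0,0,0,0.05,0,0,-0.005,0,0,0,0.05,0,0,-0.01,0,0,0,0.05,0,0,-0.01,0,0,0,-0.3,0,0,-0.01,0,0,0,-0.5,0,0,-0.01,0,0,0,-0.6,0,0,-0.01,0,0,0,-0.6]}}

```text
time: 14.75
position: [0.6305, -0.0668, -0.0052]
tool_rot: [3.029, -0.831, -0.002]
ft_force: [0.0, 0.7, 0.1]
grip_width: 0.333
grip_force: 20.0
```

```bash
python3 feel.py
```

```text
t 15.15 pos [ 0.6306 -0.0668 -0.005 ] F [ 0.4  -0.22 -0.47] T [0.075 0.029 0.001] q [ 0.34  0.48 -0.34  1.69  0.19  1.01 -2.18] gw 0.3402 gf 20.0
tool axes [[0.8599, -0.5105, -0.0015], [-0.5105, -0.8599, -0.0004], [-0.001, 0.0011, -1.0]]
shift units [ 0.     -0.0087 -0.0867]
MEAN F [-0.21 -0.08 -0.57] T [0.074 0.015 0.008]
```

Held with no flange load. I'll lift 130 mm and start toward the port, turning the wrist back to stay away from joint 7's limit.

{"fn": "jog_arm", "kwargs": {"moves": [0,0,-0.05,0,0,0,-0.6,0,0,-0.15,0,0,0,-0.6,0,0,-0.28,0,0,0,-0.6,0,0,-0.4,0,0,0,-0.6,-0.05,-0.05,-0.45,0,0,-0.05,-0.6,-0.14,-0.15,-0.45,0,0,-0.15,-0.6,-0.24,-0.26,-0.45,0,0,-0.25,-0.6,-0.35,-0.37,-0.45,0,0,-0.35,-0.6]}}

```text
time: 16.15
position: [0.5942, 0.0875, 0.1281]
tool_rot: [-3.131, 0.249, 0.008]
ft_force: [0.8, -0.5, -1.1]
grip_width: 0.333
grip_force: 20.0
```

Run:
```python
from go import *
need((.5636,.2337,.125))
```

```text
t 16.15 pos [0.5942 0.0875 0.1281] F [ 0.76 -0.52 -1.05] T [ 0.078 -0.024  0.043] q [ 0.23  0.3  -0.5   1.65  0.15  1.23 -2.03] gw 0.3328 gf 20.0
tool axes [[0.9875, -0.1578, -0.005], [-0.1578, -0.9875, 0.0007], [-0.005, 0.0001, -1.0]]
shift units [-0.1774 -0.4652  0.0111]
```

{"fn": "jog_arm", "kwargs": {"moves": [-0.02,-0.05,0,0,0,-0.04,-0.6,-0.05,-0.13,0,0,0,-0.1,-0.6,-0.08,-0.22,0,0,0,-0.17,-0.6,-0.12,-0.31,0,0,0,-0.24,-0.6,-0.15,-0.39,0,0,0,-0.28,-0.6,-0.17,-0.44,0,0,0,-0.3,-0.6,-0.177,-0.465,0,0,0,-0.3,-0.6,-0.177,-0.465,0,0,0,-0.3,-0.6]}}

```text
time: 17.15
position: [0.5685, 0.2287, 0.1299]
tool_rot: [3.133, 0.227, -0.002]
ft_force: [-0.1, 0.5, -0.9]
grip_width: 0.334
grip_force: 20.0
```

```bash
python3 feel.py
python3 - <<'E'
from go import *
t=ctrl.get_image("top"); s=ctrl.get_image("scene")
o=np.hstack([cv2.resize(crop(t,150,205,40,5),(400,400)),cv2.resize(crop(s,308,128,40,5),(400,400))])
cv2.imwrite("pics/p1.png",cv2.convertScaleAbs(o,alpha=2))
E
```

```text
t 17.55 pos [0.5686 0.2283 0.13  ] F [ 0.84  0.23 -0.77] T [0.078 0.018 0.015] q [ 0.07  0.34 -0.61  1.62  0.2   1.24 -2.  ] gw 0.3349 gf 20.0
tool axes [[0.9896, 0.1435, -0.0013], [0.1435, -0.9896, -0.0006], [-0.0014, 0.0004, -1.0]]
shift units [0.0697 0.996  0.3637]
MEAN F [ 0.05 -0.16 -0.67] T [ 0.039 -0.005 -0.01 ]
```

View pics/p1.png

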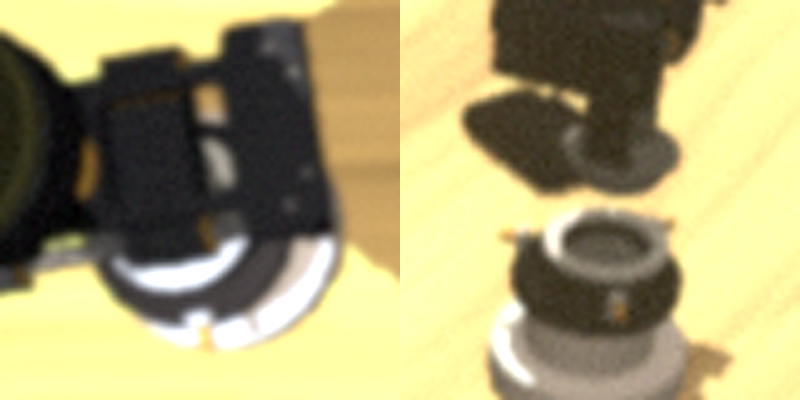

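The scene half of the picture shows the held cap (about px 312,121) above the ring (about px 309,136). The top view is mostly blocked by the gripper. Now I'll put numbers on the cap-to-ring offset in the scene view.

Run:
```python
from m1 import *
s=ctrl.get_image("scene"); P=s["pixels"]; V=P.max(2); S=cv2.cvtColor(P,cv2.COLOR_RGB2HSV)[...,1]
for r in range(108,128): print(r," ".join("%3d"%x for x in V[r,296:328]))
print()
for r in range(108,128): print(r," ".join("%3d"%x for x in S[r,296:328]))
for z in(.12,.135,.151,.165,.18): print(z,proj(s,(.5686,.2283,z)),proj(s,(.565,.236,z)), plane(s,312.4,121,z))
print(proj(s,(.565,.2356,.09)))
```

```text
108  35  37  34  41  55  79 103 116 112  67  35  31  29  32  28  30  30  29  31  26  26  28  43  77 130 144 144 144 146 144 143 144
109  34  31  32  32  33  48  70  93  99  60  36  29  27  28  29  29  30  29  31  32  30  34  46  82 133 146 145 147 145 145 144 145
110  33  33  29  31  32  34  43  59  68  47  30  31  26  30  29  31  30  30  33  35  34  35  45  85 136 145 146 144 145 143 146 147
111  34  36  35  33  31  33  33  37  42  34  32  30  30  30  30  28  30  30  31  35  40  40  49  89 132 144 142 144 142 145 146 146
112  32  32  31  32  33  37  37  40  38  34  29  30  29  28  28  30  31  29  35  38  39  40  46  89 130 141 143 145 146 144 144 144
113  32  37  33  29  38  46  55  53  45  33  26  28  29  32  29  30  30  29  36  36  40  39  44  75 108 124 139 143 144 143 144 143
114  33  35  30  31  37  57  67  59  47  34  28  30  28  29  29  29  28  32  34  37  39  41  42  52  72  93 123 139 143 144 145 145
115  35  33  33  33  45  61  63  51  40  33  30  29  29  29  31  29  32  33  36  38  40  37  40  44  50  67  93 121 142 146 145 146
116  34  32  30  35  46  57  54  45  40  33 
[... 4391 characters left out ...]
float64(122.27856831222942)) (np.float64(311.37847697605173), np.float64(120.52604291861277)) [0.56821627 0.2355447  0.135     ]
0.151 (np.float64(311.84330118562116), np.float64(116.77473134944577)) (np.float64(312.0609292505837), np.float64(115.03892406360163)) [0.5793403  0.21157616 0.151     ]
0.165 (np.float64(312.45552937771646), np.float64(111.85209023036843)) (np.float64(312.67122557118967), np.float64(110.13196049572744)) [0.58907383 0.19060368 0.165     ]
0.18 (np.float64(313.125705769281), np.float64(106.46351468820038)) (np.float64(313.3391896651046), np.float64(104.76133091330783)) [0.5995026  0.16813317 0.18      ]
(np.float64(309.4667828767373), np.float64(135.37265273460233))
```

Assuming a constant z bias, the projected cap matches the image to within 1 px. The remaining shift to the ring centre is about (-4.3, +7.7) mm. I'll align and go down to about 6 mm above the rim.

{"fn": "jog_arm", "kwargs": {"moves": [-0.005,-0.015,0,0,0,0,-0.6,-0.0105,-0.0275,0,0,0,0,-0.6,-0.0105,-0.0275,0.03,0,0,0,-0.6,-0.0105,-0.0275,0.06,0,0,0,-0.6,-0.0105,-0.0275,0.09,0,0,0,-0.6,-0.0105,-0.0275,0.12,0,0,0,-0.6,-0.0105,-0.0275,0.13,0,0,0,-0.6,-0.0105,-0.0275,0.13,0,0,0,-0.6]}}

```text
time: 18.7
position: [0.5639, 0.2364, 0.0907]
tool_rot: [3.133, 0.227, -0.003]
ft_force: [1.0, -0.6, -0.9]
grip_width: 0.338
grip_force: 20.0
```

```bash
sed -i 's/(.632,-.0645,.021)/(.5643,.236,.085)/' feel.py; python3 feel.py
python3 - <<'E'
from m1 import *
t=ctrl.get_image("top"); s=ctrl.get_image("scene"); V=s["pixels"].max(2)
for r in range(122,150): print(r," ".join("%3d"%x for x in V[r,292:328]))
for z in (.112,.108,.092): print(z,proj(s,(.5643,.236,z)))
o=np.hstack([cv2.resize(crop(t,150,205,40,5),(400,400)),cv2.resize(crop(s,308,132,30,5),(400,400))])
cv2.imwrite("pics/p2.png",cv2.convertScaleAbs(o,alpha=2))
E
```

```text
t 19.10 pos [0.5641 0.2365 0.0912] F [ 0.52 -0.55 -0.22] T [-0.008  0.018 -0.007] q [ 0.05  0.38 -0.6   1.66  0.23  1.17 -2.03] gw 0.3308 gf 20.0
tool axes [[0.9895, 0.1444, -0.0011], [0.1444, -0.9895, -0.0004], [-0.0011, 0.0002, -1.0]]
shift units [0.0004 0.0018 0.0207]
MEAN F [-0.17 -0.1  -0.57] T [ 0.017  0.022 -0.01 ]
122  45  33  32  31  28  33  31  34  30  31  31  29  28  30  29  29  28  27  27  25  28  34  31  34  46  86 133 144 145 144 144 146 145 145 146 144
123  72  50  36  32  31  31  32  29  36  35  36  31  29  27  30  29  29  27  29  27  31  32  33  36  49  91 129 143 143 146 144 144 145 145 145 144
124 106  80  54  41  34  32  32  35  42  48  45  38  31  30  27  31  28  30  26  28  32  37  39  41  49  77 112 129 139 143 147 145 144 144 144 147
125 134 111  85  62  47  43  42  46  59  58  48  38  30  28  29  29  27  30  27  32  35  38  38  39  38  54  81 100 123 139 141 148 144 144 146 147
126 144 136 115  92  75  72  68  65  64  54  47  37  31  26  28  31  30  29  31  31  36  38  41  38  38  46  53  68  94 122 142 146 145 148 147 147
127 147 144 136 122 116 113 103  81 
[... 2878 characters left out ...]
9  30  30  29  31  30  37  65 113 140 147 147
147  42  31  29  31  30  34  29  27  29  30  31  28  32  30  30  32  35  47  60  67  58  46  34  28  29  25  29  31  30  31  36  72 123 143 146 149
148  61  36  31  30  33  31  32  29  31  30  29  31  28  28  30  29  35  45  61  67  65  50  32  29  31  29  30  30  32  34  47  87 131 145 145 146
149  93  52  32  32  33  29  31  32  29  33  30  32  30  31  29  33  34  47  57  67  65  44  31  30  31  30  30  31  31  39  67 111 140 148 147 145
0.112 (np.float64(310.18806721568717), np.float64(128.10925696830668))
0.108 (np.float64(310.02602682691446), np.float64(129.4177111726492))
0.092 (np.float64(309.3868946416537), np.float64(134.57861705092546))
```

View pics/p2.png

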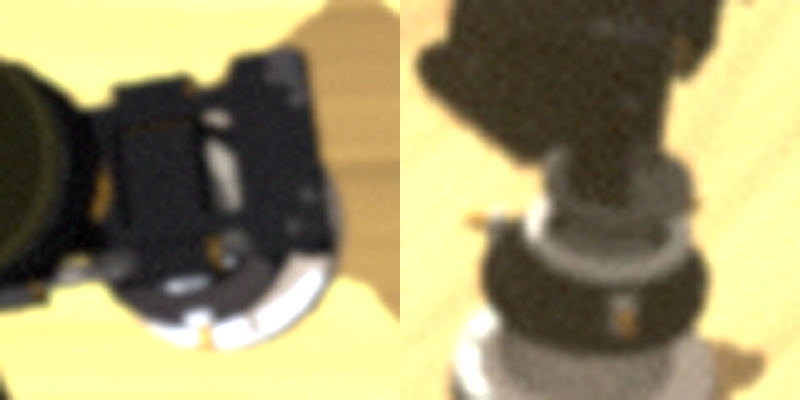

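The scene view shows the cap just above the ring, within about 1 px of concentric. Now I'll feel downward in small steps.

{"fn": "jog_arm", "kwargs": {"moves": [0,0,0.004,0,0,0,-0.6,0,0,0.008,0,0,0,-0.6,0,0,0.012,0,0,0,-0.6,0,0,0.016,0,0,0,-0.6,0,0,0.018,0,0,0,-0.6,0,0,0.02,0,0,0,-0.6,0,0,0.02,0,0,0,-0.6,0,0,0.02,0,0,0,-0.6]}}

```text
time: 20.2
position: [0.564, 0.2365, 0.085]
tool_rot: [3.133, 0.227, -0.002]
ft_force: [0.3, -0.2, -0.9]
grip_width: 0.338
grip_force: 20.0
```

```bash
python3 feel.py
```

```text
t 20.60 pos [0.5639 0.2365 0.085 ] F [-0.87  0.48 -1.21] T [ 0.035 -0.005 -0.017] q [ 0.05  0.38 -0.6   1.67  0.23  1.16 -2.04] gw 0.3323 gf 20.0
tool axes [[0.9895, 0.1444, -0.0015], [0.1444, -0.9895, -0.0005], [-0.0016, 0.0002, -1.0]]
shift units [ 0.001   0.0017 -0.0001]
MEAN F [-0.03  0.06 -0.58] T [ 0.027  0.018 -0.009]
```

{"fn": "jog_arm", "kwargs": {"moves": [0,0,0.001,0,0,0,-0.6,0,0,0.002,0,0,0,-0.6,0,0,0.003,0,0,0,-0.6,0,0,0.004,0,0,0,-0.6,0,0,0.005,0,0,0,-0.6,0,0,0.005,0,0,0,-0.6,0,0,0.005,0,0,0,-0.6,0,0,0.005,0,0,0,-0.6]}}

```text
time: 21.6
position: [0.5642, 0.2365, 0.0844]
tool_rot: [3.133, 0.227, -0.001]
ft_force: [-2.0, -1.0, 6.7]
grip_width: 0.338
grip_force: 20.0
```

```bash
python3 feel.py
```

```text
t 22.00 pos [0.5642 0.2365 0.0844] F [-2.08 -2.72  6.19] T [-0.204  0.58   0.059] q [ 0.05  0.38 -0.6   1.67  0.23  1.16 -2.04] gw 0.3349 gf 20.0
tool axes [[0.9895, 0.1444, -0.0008], [0.1444, -0.9895, -0.0006], [-0.0009, 0.0004, -1.0]]
shift units [ 0.0001  0.0017 -0.0019]
MEAN F [-2.12 -1.53  6.35] T [-0.21   0.531  0.026]
```

Contact at rep z of about 0.0845, with the rim pushing the tool toward (-x, -y). I'll back off and try 2 mm that way.

{"fn": "jog_arm", "kwargs": {"moves": [0,0,-0.006,0,0,0,-0.6,-0.003,0.0016,-0.006,0,0,0,-0.6,-0.0058,0.0032,-0.006,0,0,0,-0.6,-0.0058,0.0032,-0.003,0,0,0,-0.6,-0.0058,0.0032,0,0,0,0,-0.6,-0.0058,0.0032,0,0,0,0,-0.6,-0.0058,0.0032,0,0,0,0,-0.6,-0.0058,0.0032,0,0,0,0,-0.6]}}

```text
time: 23.0
position: [0.5624, 0.2352, 0.0843]
tool_rot: [3.133, 0.227, -0.002]
ft_force: [-2.2, -1.8, 5.5]
grip_width: 0.337
grip_force: 20.0
```

```bash
python3 feel.py
```

```text
t 23.40 pos [0.5624 0.2352 0.0843] F [-1.3  -1.38  5.3 ] T [-0.292  0.647  0.072] q [ 0.05  0.38 -0.6   1.67  0.23  1.16 -2.04] gw 0.3338 gf 20.0
tool axes [[0.9895, 0.1444, -0.0013], [0.1444, -0.9895, -0.0009], [-0.0014, 0.0007, -1.0]]
shift units [ 0.0067 -0.0018 -0.0025]
MEAN F [-2.1  -1.4   5.66] T [-0.261  0.643  0.036]
```

From the force and moment at both touches (lever of about 0.24 m), the contact moved from the +y side to the (-x, +y) side. That puts the ring centre near (0.5642, 0.234), so I'll try there.

{"fn": "jog_arm", "kwargs": {"moves": [0,0,-0.006,0,0,0,-0.6,0.0027,0.0027,-0.006,0,0,0,-0.6,0.0053,0.0055,-0.006,0,0,0,-0.6,0.0053,0.0055,-0.003,0,0,0,-0.6,0.0053,0.0055,0,0,0,0,-0.6,0.0053,0.0055,0,0,0,0,-0.6,0.0053,0.0055,0,0,0,0,-0.6,0.0053,0.0055,0,0,0,0,-0.6]}}

```text
time: 24.4
position: [0.5642, 0.2339, 0.0836]
tool_rot: [3.133, 0.227, -0.002]
ft_force: [-0.1, 0.6, -1.1]
grip_width: 0.335
grip_force: 20.0
```

```bash
python3 feel.py
```

```text
t 24.80 pos [0.5642 0.2338 0.0835] F [ 0.05 -0.31 -0.99] T [0.103 0.036 0.065] q [ 0.05  0.38 -0.6   1.67  0.23  1.16 -2.03] gw 0.3366 gf 20.0
tool axes [[0.9895, 0.1443, -0.0015], [0.1443, -0.9895, -0.0005], [-0.0015, 0.0002, -1.0]]
shift units [ 0.0014 -0.0071 -0.005 ]
MEAN F [ 0.06  0.2  -0.85] T [0.037 0.019 0.03 ]
```

It went in freely. I'll keep lowering gently.

{"fn": "jog_arm", "kwargs": {"moves": [0,0,0.001,0,0,0,-0.6,0,0,0.002,0,0,0,-0.6,0,0,0.003,0,0,0,-0.6,0,0,0.004,0,0,0,-0.6,0,0,0.005,0,0,0,-0.6,0,0,0.006,0,0,0,-0.6,0,0,0.006,0,0,0,-0.6,0,0,0.006,0,0,0,-0.6]}}

```text
time: 25.8
position: [0.5642, 0.2339, 0.0817]
tool_rot: [3.133, 0.227, -0.002]
ft_force: [0.8, -0.8, -0.7]
grip_width: 0.339
grip_force: 20.0
```

```bash
python3 feel.py
```

```text
t 26.20 pos [0.5642 0.2339 0.0817] F [ 0.88 -0.13 -1.06] T [0.046 0.032 0.017] q [ 0.05  0.38 -0.6   1.67  0.23  1.16 -2.03] gw 0.3363 gf 20.0
tool axes [[0.9895, 0.1444, -0.0014], [0.1444, -0.9895, -0.0005], [-0.0015, 0.0003, -1.0]]
shift units [ 0.0014 -0.007  -0.011 ]
MEAN F [-0.04  0.07 -0.55] T [0.016 0.016 0.008]
```

{"fn": "jog_arm", "kwargs": {"moves": [0,0,0.002,0,0,0,-0.6,0,0,0.004,0,0,0,-0.6,0,0,0.006,0,0,0,-0.6,0,0,0.008,0,0,0,-0.6,0,0,0.01,0,0,0,-0.6,0,0,0.0117,0,0,0,-0.6,0,0,0.0117,0,0,0,-0.6,0,0,0.0117,0,0,0,-0.6]}}

```text
time: 27.2
position: [0.5642, 0.2339, 0.0782]
tool_rot: [3.133, 0.227, -0.002]
ft_force: [-0.5, -0.4, -1.6]
grip_width: 0.334
grip_force: 20.0
```

```bash
python3 feel.py
```

```text
t 27.60 pos [0.5642 0.2339 0.0782] F [-0.32  0.29 -1.22] T [-0.045  0.042 -0.019] q [ 0.05  0.39 -0.6   1.68  0.23  1.15 -2.03] gw 0.3382 gf 20.0
tool axes [[0.9895, 0.1445, -0.0014], [0.1444, -0.9895, -0.0005], [-0.0015, 0.0003, -1.0]]
shift units [ 0.0013 -0.007  -0.0227]
MEAN F [-0.08 -0.03 -0.92] T [-0.005  0.032 -0.014]
```

{"fn": "jog_arm", "kwargs": {"moves": [0,0,0.002,0,0,0,-0.6,0,0,0.004,0,0,0,-0.6,0,0,0.006,0,0,0,-0.6,0,0,0.0083,0,0,0,-0.6,0,0,0.0083,0,0,0,-0.6,0,0,0.0083,0,0,0,-0.6,0,0,0.0083,0,0,0,-0.6,0,0,0.0083,0,0,0,-0.6]}}

```text
time: 28.6
position: [0.5642, 0.2339, 0.0758]
tool_rot: [3.133, 0.227, -0.002]
ft_force: [-0.7, -1.8, 2.3]
grip_width: 0.335
grip_force: 20.0
```

```bash
python3 feel.py
```

```text
t 29.00 pos [0.5642 0.2339 0.0757] F [-1.02  0.13  2.4 ] T [-0.111  0.202 -0.02 ] q [ 0.05  0.39 -0.6   1.68  0.24  1.15 -2.04] gw 0.3377 gf 20.0
tool axes [[0.9895, 0.1445, -0.0014], [0.1445, -0.9895, -0.0004], [-0.0015, 0.0002, -1.0]]
shift units [ 0.0013 -0.0068 -0.031 ]
MEAN F [-0.4  -0.23  1.48] T [-0.094  0.189 -0.01 ]
```

The seat is felt at 2.1 N, about 0.6 mm of compression. Another 2.7 mm takes the catches under the lip without loading the rim.

{"fn": "jog_arm", "kwargs": {"moves": [0,0,0.002,0,0,0,-0.6,0,0,0.004,0,0,0,-0.6,0,0,0.006,0,0,0,-0.6,0,0,0.008,0,0,0,-0.6,0,0,0.009,0,0,0,-0.6,0,0,0.009,0,0,0,-0.6,0,0,0.009,0,0,0,-0.6,0,0,0.009,0,0,0,-0.6]}}

```text
time: 30.0
position: [0.5643, 0.2339, 0.0731]
tool_rot: [3.133, 0.227, -0.002]
ft_force: [-1.5, -1.0, 3.7]
grip_width: 0.339
grip_force: 20.0
```

```bash
python3 feel.py
```

```text
t 30.40 pos [0.5642 0.2339 0.073 ] F [-0.38 -0.35  3.57] T [-0.197  0.303  0.023] q [ 0.05  0.39 -0.6   1.68  0.24  1.14 -2.04] gw 0.3364 gf 20.0
tool axes [[0.9895, 0.1444, -0.0014], [0.1444, -0.9895, -0.0004], [-0.0014, 0.0002, -1.0]]
shift units [ 0.0012 -0.0068 -0.0399]
MEAN F [-0.97 -0.84  4.47] T [-0.192  0.313  0.015]
```

Fz is 5.1 N net, about 3.4 mm of compression, so the catches are under the lip and the rim is not loaded. I'll let the tabs spring out.

{"fn": "jog_arm", "kwargs": {"moves": [0,0,0,0,0,0,-0.25,0,0,0,0,0,0,-0.15,0,0,0,0,0,0,-0.05,0,0,0,0,0,0,0.05,0,0,0,0,0,0,0.15,0,0,0,0,0,0,0.25,0,0,0,0,0,0,0.25,0,0,0,0,0,0,0.25]}}

```text
time: 31.4
position: [0.564, 0.2339, 0.0728]
tool_rot: [3.133, 0.228, -0.003]
ft_force: [-0.1, 0.1, 0.3]
grip_width: 0.62
grip_force: 0.0
```

```bash
python3 feel.py
```

```text
t 31.80 pos [0.5642 0.2339 0.073 ] F [0.42 0.13 0.31] T [-0.022 -0.012 -0.029] q [ 0.05  0.39 -0.6   1.68  0.24  1.14 -2.04] gw 0.625 gf 0.0
tool axes [[0.9895, 0.1444, -0.0014], [0.1444, -0.9895, -0.0004], [-0.0015, 0.0002, -1.0]]
shift units [ 0.0014 -0.0069 -0.04  ]
MEAN F [ 0.05 -0.09  0.01] T [ 0.015  0.007 -0.006]
```

The fingers are free of the cap. I'll retreat straight up and then away, and check with a picture.

{"fn": "jog_arm", "kwargs": {"moves": [0,0,-0.02,0,0,0,0.25,0,0,-0.06,0,0,0,0.25,0,0,-0.15,0,0,0,0.25,0,0,-0.28,0,0,0,0.25,-0.05,0.1,-0.4,0,0,0,0.25,-0.1,0.25,-0.45,0,0,0,0.25,-0.1,0.42,-0.45,0,0,0,0.25,-0.1,0.55,-0.45,0,0,0,0.25]}}

```text
time: 32.8
position: [0.5591, 0.0639, 0.2098]
tool_rot: [3.132, 0.225, 0.002]
ft_force: [0.2, 0.9, -0.5]
grip_width: 0.625
grip_force: 0.0
```

```bash
python3 feel.py
python3 - <<'E'
from m1 import *
t=ctrl.get_image("top"); s=ctrl.get_image("scene")
o=np.hstack([cv2.resize(crop(t,150,205,32,5),(400,400)),cv2.resize(crop(s,308,132,32,5),(400,400))])
cv2.imwrite("pics/f1.png",cv2.convertScaleAbs(o,alpha=2))
print("tab tops expected (z=.1358) free, mid:",proj(s,(.5642,.2339,.1358)),"flange top",proj(s,(.5642,.2339,.0958+.002)),[(np.array(proj(s,(.5642,.2339,.1358)))-[276,100])*6.25+[400,0]])
E
```

```text
t 33.20 pos [0.5584 0.0682 0.2084] F [-0.63 -1.07  0.82] T [ 0.045  0.023 -0.036] q [ 0.31  0.17 -0.54  1.64  0.09  1.36 -1.66] gw 0.6248 gf 0.0
tool axes [[0.9891, 0.1473, -0.0011], [0.1473, -0.9891, 0.0001], [-0.001, -0.0003, -1.0]]
shift units [ 0.1024 -0.5501  0.4115]
MEAN F [-0.09 -0.89 -0.13] T [-0.003  0.017 -0.01 ]
tab tops expected (z=.1358) free, mid: (np.float64(310.739000388776), np.float64(120.50995562781941)) flange top (np.float64(309.19393178730604), np.float64(133.07001466036309)) [array([617.11875243, 128.18722267])]
```

View pics/f1.png

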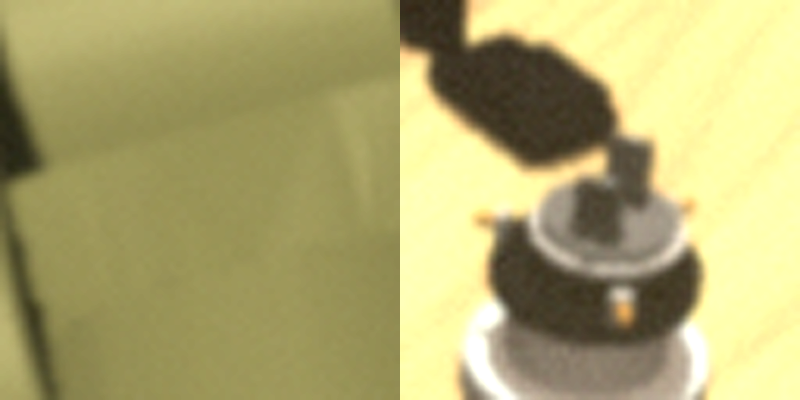

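The picture shows the cap level in the ring, tabs out, flange just above the lip and nothing touching it. The plug went about 11.5 mm deep, past the 10.2 mm the catches need, so I'm handing in.

```bash
python3 -c "
from bench import ctrl
print(ctrl.close_job())"
```

```text
the job is handed in; nothing more can be done
None
```

The dust cap is in the camera adapter's ring, level with its tabs sprung out, and the job is handed in; I judged the catches to be under the lip from the plug depth and seat force rather than by a pull test.

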